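Seat and stack the keyed sample trays on the autosampler and index the carousel

TASK

The sample tray on the autosampler was left turned, riding up on its lugs: without lifting it off, nudge it round until it drops home in the carousel's notches, then stack the second tray from the bench on top of it so that its lugs drop fully home too. Last, turn the loaded carousel on through its click stops until both thumb tabs stand over the index pointer at the front of the housing, and let go. The trays hold weighed samples, so keep them level, and leave everything else on the bench where it is.

Things in the scene. Friction and masses are not known exactly. Their poses are not given: they have to be found in the camera images.
- tray_a_mid (a point): Lower sample tray: off-white ring, 150 mm diameter, 37 mm high, about 240 g (+-40 %). It sits on the carousel turned 20 to 95 degrees counter-clockwise (from above) of its seat, riding 7 mm high on its lugs, loosely centred by its spigot inside the carousel's rim. Site on its axis, 18 mm above its underside, own z up, own x to its tab. Seated, this point is 18 mm above carousel_deck.
- tray_a_tab (a point): Point on the lower tray's thumb tab, 95 mm from the axis, 22 mm above the underside. The tab sticks out from 75 to 108 mm from the axis, 18 mm wide, 12 mm thick (16 to 28 above the underside). Pushed sideways with 1 to 3 N, clockwise, the tray slides round until the wide lug is over the wide notch, and drops 7 mm by itself.
- tray_b_mid (a point): Second tray, identical, flat on the bench. Site on its axis, 18 mm above its underside, own z up, own x to its tab; seated it is 24 mm above tray_a_mid. Spigot ring (130 mm diameter) at heights 0 to 14; flat ring with sample wells, top at 24, central opening 92 mm across; castellated rim wall (134 inside, 150 outside) up to 37.
- tray_b_bar (a point): Centre of the second tray's grip bar, 16 mm above its underside. The bar is 14 mm wide (along own y), at heights 6 to 26, and crosses the central opening along own x with 39 mm free on each side: grip it across from above, fingers opened less than the 92 mm opening. The lower tray has the same bar.
- tray_b_lug (a point): Foot of the second tray's wide lug (26 mm), below the tab, 71 mm from the axis, 6 mm above the underside. Two narrow lugs (14 mm) are at 120 and 240 degrees from it; all reach 8 mm below the rim's underside, with bevelled corners. The rim has notches above its own lugs (31 and 19 mm wide, about 2 mm play each side), so trays stack one way round only, tabs in line.
- tray_b_tab (a point): The same tab point on the second tray.
- carousel (a joint): Angle of the carousel (rad, counter-clockwise from above positive); 0 = its wide notch is at the index pointer. It clicks into a stop every 30 degrees (0.524 rad) and starts two or three clicks from 0, at about +1.05 or +1.57. Pushing it over a click takes about 6 N at a tab; past half way it snaps into the next stop by itself. It turns without end.
- carousel_deck (a point): Centre of the carousel's flat deck, on its axis, 70 mm above the bench. Aluminium disc, 150 mm diameter, with a castellated rim wall 13 mm high (134 mm inside) that has the same three notches as a tray. Own x points to the wide notch and turns with the carousel, z up.
- index_pointer (a point): Top of the small steel index pointer at the front (display side) of the autosampler's housing, 95 mm from the carousel's axis, 83 mm above the bench. Seated tabs pass just above it (the lower one reaches down to 86 mm). The light grey housing under the carousel is 190 by 190 mm and 62 mm high; nothing else rises above it beside the carousel.
- vial_1: Bystander: amber glass vial with black cap, 27 mm diameter, 55 mm high, origin under its centre. Leave it alone.
- vial_2: Bystander: another such vial.
- tweezers: Bystander: steel tweezers lying flat, 130 mm long, origin under the middle.
- spatula: Bystander: double-ended steel lab spatula lying flat, 190 mm long, origin under the middle.
- jar: Bystander: jar with white cap, 60 mm diameter, 75 mm high, origin under its centre.
- beaker: Bystander: glass beaker, 68 mm diameter, 85 mm high, origin under its centre.
- mortar: Bystander: white porcelain mortar, 88 mm diameter, 45 mm high, origin under its centre.

How it is judged:
By the outcome, as a careful person would: the job done as asked, in the order asked, and still so for the second after the job is handed in, with the robot touching nothing.
It also fails if it takes over 67 s, if anything falls off the work surface, if the arm or the gripper's body presses on something with over 40 N, if the wrist force passes 120 N, or if a joint passes its speed limit or range.

ROBOT

A 6-joint arm with a two-finger parallel gripper is mounted at the origin on the work surface. World frame = base frame: x ahead of the robot, y to its left, z up, the work surface at z = 0. Lengths are in mm, angles in rad, forces in N, time in s.
With the tool pointing down it reaches from about 275 to 750 mm from the base axis. Payload 10.2 kg.
Tool frame: the origin (TCP) lies midway between the tips of the shut fingers; the grasp point (between the pads) lies 19 mm behind it; z points along the fingers, y is the line along which they close (so a half turn about z gives the same grasp; the last joint's range is limited). The gripper opens to 85 mm and grips with 20 to 120 N. Pads are 22 mm wide; open, the fingers measure 114 mm over their backs; the gripper's body (76 mm by 85 mm) begins 54 mm behind the grasp point. The pads swing forward as they close: fully open they stand 13 mm farther back than shut.
Start: joints at [-1.552, 0.313, 1.498, -0, 1.331, -0.223], TCP at [125.698, -509.736, 231.294] pointing down, gripper open.
Joint ranges: [-2.94, 2.94], [-0.97, 2.17], [0.19, 2.56], [-1.23, 4.37], [0.02, 3.11], [-2.88, 2.88]. Speed limits (rad/s): [2.39, 2.39, 3.01, 3.14, 3.14, 3.14].

INTERFACE

Orientations are given as a unit quaternion [w, x, y, z].
In Python, from rig import ctrl gives the robot as it stands.
- The arm moves only by the tool send_rows, never from a script. Its argument "targets" is a list of rows, each a list of 7 numbers: the closure, from -1 (fully open) to 1 (shut), so that 0 is half open, then the shift along the tool's x, y, z in m, then the turn, a rotation vector about the tool's x, y, z in rad. In form: [[claw, dx, dy, dz, ax, ay, az], ...]. A call has exactly 10 rows; each row shifts and turns the commanded pose from where the row before left it, along the tool's axes as they then stand; what a row does not reach is not made up. A row lasts 1/8 s, in which the tool goes at most 62.5 mm and 10.7 degrees, less where a joint would pass 70% of its speed; a pose out of reach is approached as far as the arm can. A call with a gripper value outside its range is refused whole. The fingers move at their own pace and stop on an object; "squeeze" is the grip in N (left out, the last holds). Time passes only in rows, so rows that do not move let the fingers close, or fill a call up. It gives the time, the measured TCP pose, the force, the opening and the grip force at its end, in the units of the state.
- ctrl.sense(): the state, without advancing time (a new reading comes with each control period).
- ctrl.capture(name): name is "scene" or "top"; returns a dict with "img" (420x560x3 uint8, red, green, blue), "camera_matrix" (3x3 intrinsics, pixels), "k1" (the pictures are not rectified: a ray, as slopes to the right and down, at radius r is drawn at 1 + k1 r^2 times it, then the intrinsics apply), "R" (3x3) and "t" (3): a world point X has camera coordinates R X + t. Camera axes: x right, y down, z forward; pixel columns grow to the right and rows downward; lengths in mm; the calibration is good to about 2 mm. A picture is of the moment at which its call begins. There is no depth.
- ctrl.finish_job(): hands the job in; it is judged then, once.
Trained networks look in a picture, given as the dict that the camera call returned (one of the last four; its "shot" number tells which), for a name from the list of things; names that differ only in an ending like _2 or _b are one class to them, and where a whole thing is asked for, a point or a joint stands for the part that bears it (a point fixed in the world has none). Each returns a list of dicts, best first, with "score" (0 to 1); they miss things now and then, are a little off and sometimes report something else, mostly with a low value. They report only what shows in the picture. A call takes as long as a camera call.
- ctrl.boxes_of(query, picture): "extent" ([left, top, width, height] in pixels, round what is visible of it).
- ctrl.landmark_of(query, picture): "point" ([column, row] in pixels: a listed point, or the origin of a listed thing).
The state is a dict: "time_s": time; "joints": joint angles; "dq": joint speeds; "tau": joint torques, N m; "eef_pos": TCP position; "ee_rot": TCP orientation; "force": force on the tool from outside, world axes, zero at the start; "wrist_torque": the same for the moment, N m; "grip_width": opening from 0.0 (shut) to 1.0 (fully open); "grip_force": force on a finger pad.
Only numpy, scipy, OpenCV 4.12 (cv2) and the standard library are available. Lean on these libraries where they do the work, as an engineer would, in place of code of your own. Each camera call takes 0.05 s, during which the arm holds its last target. There are 200 camera calls.

## Working session

There is one attempt and no reset: what is moved stays moved. The work goes in short steps, Python scripts to look and compute and a tool call to move; the robot and the scene stay as the last step left them, time stands still between calls to the robot, and variables do not carry over. Pictures are saved under pics/ and viewed, at most 10 in all, crops included, and the job is handed in when it is done.

Besides the shell and the picture viewer there is one more tool, called after "Emit:" by a JSON object that holds its "api" and its "payload". send_rows: Moves the arm, as the interface text tells. Its arguments: {"type":"object","properties":{"targets":{"type":"array"},"squeeze":{"type":"number"}},"required":["targets"]}

```bash
mkdir -p pics; cat > h.py <<'E'
import numpy as np, cv2
from scipy.optimize import least_squares
from rig import ctrl
def proj(p,X):
    c=p["R"]@np.asarray(X,float)+p["t"]; x=c[:2]/c[2]; x=x*(1+p["k1"]*(x@x))
    K=np.array(p["camera_matrix"]); return (K@np.r_[x,1])[:2]
def ray(p,uv):
    K=np.array(p["camera_matrix"]); d=np.linalg.solve(K,np.r_[uv,1])[:2]; x=d.copy()
    for _ in range(20): x=d/(1+p["k1"]*(x@x))
    R=np.array(p["R"]); return -R.T@p["t"], R.T@np.r_[x,1]
def atz(p,uv,z):
    o,d=ray(p,uv); return o+d*(z-o[2])/d[2]
def tri(ps,uvs):
    A=[];b=[]
    for p,uv in zip(ps,uvs):
        o,d=ray(p,uv); d=d/np.linalg.norm(d); P=np.eye(3)-np.outer(d,d); A.append(P);b.append(P@o)
    X=np.linalg.lstsq(np.vstack(A),np.hstack(b),rcond=None)[0]
    return X,[np.round(proj(p,X)-uv,1) for p,uv in zip(ps,uvs)]
E
python3 - <<'E'
from h import *
np.set_printoptions(precision=1,suppress=True)
ps={n:ctrl.capture(n) for n in("scene","top")}
for n,p in ps.items():
    cv2.imwrite(f"pics/{n}0.png",p["img"][:,:,::-1]); p["R"]=np.array(p["R"]);p["t"]=np.array(p["t"])
    print(n,"cam",-p["R"].T@p["t"])
    for q in "tray_a_mid tray_a_tab tray_b_bar tray_b_lug carousel_deck index_pointer vial_1 tweezers spatula jar beaker mortar".split():
        print(n,q,[(round(d["score"],2),np.round(d["point"]).tolist()) for d in ctrl.landmark_of(q,p)[:4]])
print(ctrl.sense())
E
```

```text
scene cam [1138.5 -255.6 1091.2]
scene tray_a_mid [(0.65, [344.0, 170.0])]
scene tray_a_tab [(0.97, [350.0, 145.0])]
scene tray_b_bar [(0.69, [197.0, 233.0])]
scene tray_b_lug [(0.61, [226.0, 233.0])]
scene carousel_deck [(0.78, [344.0, 175.0]), (0.54, [367.0, 234.0])]
scene index_pointer [(0.63, [199.0, 236.0]), (0.59, [364.0, 200.0])]
scene vial_1 [(0.67, [282.0, 232.0]), (0.44, [261.0, 191.0])]
scene tweezers [(0.87, [232.0, 294.0])]
scene spatula [(0.71, [225.0, 233.0]), (0.57, [365.0, 234.0]), (0.32, [202.0, 237.0])]
scene jar [(0.64, [309.0, 273.0])]
scene beaker [(0.7, [395.0, 141.0])]
scene mortar [(0.61, [100.0, 272.0])]
top cam [ 326.8   11.1 1406.5]
top tray_a_mid [(0.95, [217.0, 221.0])]
top tray_a_tab [(0.83, [201.0, 246.0]), (0.66, [329.0, 226.0])]
top tray_b_bar [(0.79, [352.0, 228.0])]
top tray_b_lug [(0.92, [333.0, 226.0])]
top carousel_deck [(0.61, [219.0, 220.0])]
top index_pointer [(0.63, [214.0, 193.0])]
top vial_1 [(0.5, [290.0, 205.0]), (0.5, [285.0, 254.0])]
top tweezers [(0.6, [352.0, 226.0]), (0.52, [347.0, 176.0])]
top spatula [(0.7, [225.0, 185.0])]
top jar [(0.61, [283.0, 166.0])]
top beaker [(0.84, [145.0, 256.0]), (0.71, [325.0, 228.0]), (0.2, [221.0, 223.0])]
top mortar [(0.93, [442.0, 233.0])]
{'time_s': 1.3, 'joints': array([-1.6,  0.3,  1.5, -0. ,  1.3, -0.2]), 'dq': array([-0.,  0., -0., -0.,  0.,  0.]), 'tau': array([  0. , -41.2, -26. ,  -0. ,   0. ,  -0. ]), 'eef_pos': array([ 125.7, -509.7,  231.3]), 'ee_rot': array([-0. ,  1. ,  0.1, -0. ]), 'force': array([-0.2,  0.2,  0.1]), 'wrist_torque': array([ 0. ,  0. , -0.1]), 'grip_force': 0.0, 'grip_width': 1.0008039233651849}
```

```bash
python3 - <<'E'
import cv2,numpy as np
a=cv2.imread("pics/scene0.png");b=cv2.imread("pics/top0.png")
cv2.imwrite("pics/sc.png",cv2.resize(a[100:310,60:430],None,fx=2.1,fy=2.1,interpolation=2))
cv2.imwrite("pics/tc.png",cv2.resize(b[140:300,110:490],None,fx=2.1,fy=2.1,interpolation=2))
E
```

```text
(no output)
```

View pics/sc.png

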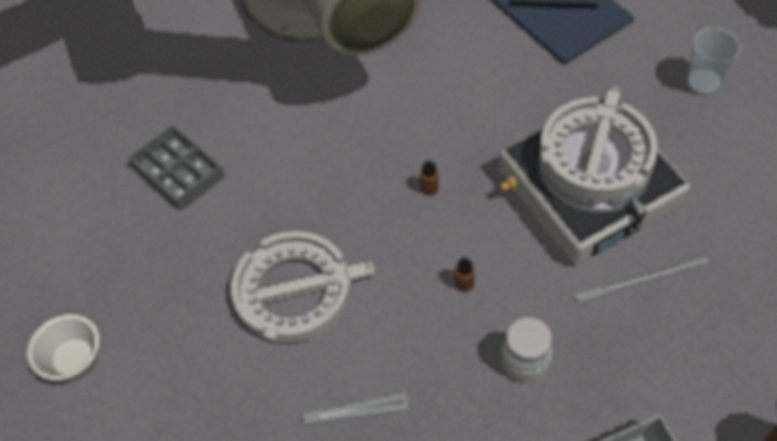

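View pics/tc.png

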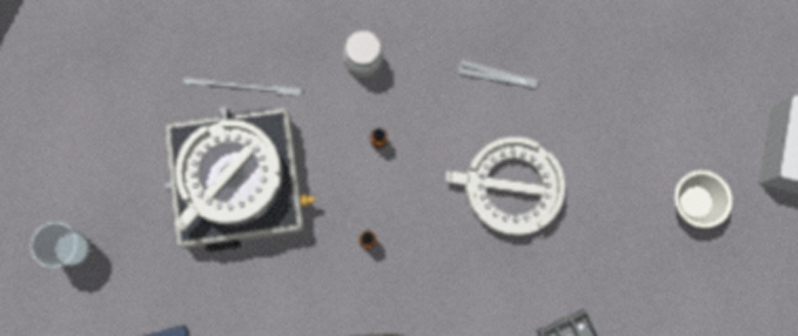

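The scene view shows tray A on the autosampler, with its tab at about full-frame (350,146). The pointer is at (363,201), and tray B is on the bench with its tab at (234,229). In the top view, tab A is at (200,245), the pointer at (217,194) and tab B at (328,225). The orange thing at top (257,235) is the housing's knob or connector.

```bash
cat >> h.py <<'E'
def caps(n=3):
    out=[]
    for k in range(n):
        for c in("scene","top"):
            p=ctrl.capture(c); p["R"]=np.array(p["R"]);p["t"]=np.array(p["t"]); p["cam"]=c; out.append(p)
    return out
def look(qs,n=3,near=None):
    acc={}
    for k in range(n):
        for p in caps(1):
            for q in qs:
                for d in ctrl.landmark_of(q,p)[:3]:
                    acc.setdefault((q,p["cam"]),[]).append((np.array(d["point"]),d["score"],p))
    return acc
# ring outline fit: returns centre of bright tray ellipse via white mask
def model(kind,c,yaw,z0):
    """3D points by name for tray at centre c, yaw, underside z0"""
    u=np.array([np.cos(yaw),np.sin(yaw)]); f=lambda r,z: np.r_[c+r*u,z0+z]
    return dict(mid=f(0,18),tab=f(95,22),bar=f(0,16),lug=f(71,6))
E
python3 - <<'E'
from h import *
np.set_printoptions(precision=1,suppress=True)
A=look("tray_a_mid tray_a_tab tray_b_bar tray_b_lug carousel_deck index_pointer vial_1 jar beaker mortar spatula tweezers".split(),3)
for k,v in A.items():
    print(k,[(np.round(x,1).tolist(),round(s,2)) for x,s,_ in v if s>.4])
p=[v[0][2] for k,v in A.items()]
S=next(q for q in p if q["cam"]=="scene");T=next(q for q in p if q["cam"]=="top")
print(T["camera_matrix"],T["k1"],T["R"])
for n,a,b in [("ptr",(363.5,201),(217,194)),("tabA",(350,145),(200,246)),("midA",(344,170),(217,221)),("midB",(197,233),(352,228)),("tabB",(234,229),(328,225)),
 ("jar",(309,265),(283,163)),("vial near",(282,226),(290,206)),("vial far",(264,182),(285,254)),("mortar",(90,266),(445,235)),("orange",(303,188),(257,235)),("beaker",(398,125),(141,256))]:
    print(n,*tri([S,T],[a,b]))
E
```

```text
('tray_a_mid', 'scene') [([341.7, 172.8], 0.63), ([345.6, 171.3], 0.57), ([263.5, 189.5], 0.72), ([341.0, 171.1], 0.61)]
('tray_a_tab', 'scene') [([350.8, 143.5], 0.94), ([351.1, 143.8], 0.81), ([351.2, 145.2], 0.76), ([200.0, 235.4], 0.61)]
('tray_b_bar', 'scene') [([202.5, 238.0], 0.71), ([395.6, 140.8], 0.61), ([231.1, 296.3], 0.66), ([201.4, 238.4], 0.63), ([200.1, 234.0], 0.96)]
('tray_b_lug', 'scene') [([225.7, 233.3], 0.88), ([227.5, 233.4], 0.69), ([226.9, 232.8], 0.86), ([201.4, 236.4], 0.46)]
('carousel_deck', 'scene') [([342.9, 178.3], 0.89), ([344.7, 176.4], 0.82), ([343.6, 176.2], 0.9)]
('vial_1', 'scene') [([282.5, 233.6], 0.73), ([261.9, 192.3], 0.64), ([366.5, 236.0], 0.47), ([282.6, 234.7], 0.41), ([264.4, 191.7], 0.41), ([264.9, 190.1], 0.65), ([282.0, 233.9], 0.5)]
('beaker', 'scene') [([397.0, 139.6], 0.77), ([396.4, 142.8], 0.83), ([395.8, 141.0], 0.62)]
('mortar', 'scene') [([96.8, 271.7], 0.73), ([95.0, 274.5], 0.65), ([97.0, 272.1], 0.97)]
('spatula', 'scene') [([366.1, 233.0], 0.64), ([366.0, 233.5], 0.44), ([365.4, 233.4], 0.54)]
('tweezers', 'scene') [([230
[... 1696 characters left out ...]
])]
tabA [465.  273.5  96.2] [array([-0.6,  0.1]), array([-0.5, -0.2])]
midA [539.5 218.2  98.9] [array([ 1.2, -0.2]), array([1. , 0.4])]
midB [ 523.5 -212.    33.4] [array([ 2.3, -0.2]), array([1.8, 0.4])]
tabB [ 539.6 -125.1   16. ] [array([-2. ,  0.1]), array([-1.6, -0.5])]
jar [738.9  13.4  53. ] [array([ 1.1, -0.1]), array([0.8, 0.3])]
vial near [598.8  -3.5  39.8] [array([-0.9,  0.1]), array([-0.7, -0.2])]
vial far [442.8  12.5  35.4] [array([-0.2,  0. ]), array([-0.2, -0.1])]
mortar [ 499.7 -504.    34.3] [array([-0.5,  0. ]), array([-0.4, -0. ])]
orange [505.9 104.6  32.8] [array([-1. ,  0.1]), array([-0.9, -0.3])]
beaker [438.5 460.2  70.2] [array([-0.6,  0.1]), array([-0.6, -0.3])]
```

```bash
cat >> h.py <<'E'
from scipy.optimize import minimize
def hull(p,P,S,off):
    q=np.array([proj(p,x) for x in P])-off
    return cv2.convexHull(np.round(q*S*16).astype(np.int32))
def cyl(c,r,zs): 
    a=np.linspace(0,2*np.pi,48,endpoint=False); return [np.r_[c[0]+r*np.cos(t),c[1]+r*np.sin(t),z] for z in zs for t in a]
def box(c,yaw,x0,x1,w,z0,z1):
    u=np.array([np.cos(yaw),np.sin(yaw)]);v=np.array([-u[1],u[0]])
    return [np.r_[c+x*u+y*v,z] for x in(x0,x1) for y in(-w,w) for z in(z0,z1)]
def render(p,c,yaw,z0,zb,hole,off,sz,S=4):
    m=np.full((sz[1]*S,sz[0]*S),0.,np.float32); fp=lambda P,v: cv2.fillPoly(m,[hull(p,P,S,off)],v,shift=4)
    fp(cyl(c,75,(zb,z0+37)),1.); fp(cyl(c,46,(z0+24,)),hole)
    fp(box(c,yaw,-50,50,7,z0+20,z0+26),1.); fp(box(c,yaw,72,108,9,z0+16,z0+28),1.)
    return cv2.resize(cv2.GaussianBlur(m,(0,0),S*.8),sz,interpolation=cv2.INTER_AREA)
def fit(ps,c0,yaw0,z0,zb,hole,verbose=0):
    data=[]
    for p in ps:
        q=proj(p,[*c0,z0+20]); off=np.round(q-38); sz=(76,76)
        x,y=off.astype(int); g=p["img"][y:y+76,x:x+76].astype(np.float32).mean(2); data.append((p,off,sz,g))
    def cost(v):
        s=0
        for p,off,sz,g in data:
            m=render(p,np.array(v[:2]),v[2]/60,z0,zb,hole,off,sz); s-=np.corrcoef(m.ravel(),g.ravel())[0,1]
        return s
    b=None
    for d in (-.12,0,.12):
        r=minimize(cost,[*c0,(yaw0+d)*60],method="Nelder-Mead",options=dict(initial_simplex=np.array([[*c0,(yaw0+d)*60]]*4)+np.vstack([np.zeros(3),np.eye(3)*6]),xatol=.05,fatol=1e-5))
        if b is None or r.fun<b.fun:b=r
    return b.x[:2],b.x[2]/60,b.fun/len(ps)
def pose():
    s=ctrl.sense(); q=s["ee_rot"]; return s["eef_pos"],2*np.arctan2(q[2],q[1]),s
E
python3 - <<'E'
from h import *
np.set_printoptions(precision=2,suppress=True)
ps=caps(1)
for sub in (ps,ps[:1],ps[1:]):
    print("B",*fit(sub,[524,-212],1.4,0,8,0.,))
    print("A",*fit(sub,[540,218],2.5,77,63,.8))
print("ptr",*tri(ps,[(365,197.5),(214.2,192.8)]), atz(ps[1],(214.2,192.8),83),atz(ps[0],(365,197.5),83))
print("deck",*tri(ps,[(343.7,177),(219.3,221.2)]))
print(pose()[:2],pose()[2]["time_s"])
E
```

```text
B [ 525.96 -216.05] 1.4129852359441883 -0.8311394338169613
A [539.79 219.65] 2.4443929422488404 -0.6499353440307536
B [ 525.47 -214.31] 1.4163354072382375 -0.833469460908599
A [520.65 233.82] 2.4759026259900376 -0.6646858681597809
B [ 526.89 -218.11] 1.4242446208794257 -0.8465653938099843
A [542.63 218.89] 2.4588588268605167 -0.7121107126659351
ptr [633.47 232.86  81.19] [array([ 0.9, -0.1]), array([0.7, 0.3])] [634.09 234.78  83.  ] [633.75 229.58  83.  ]
deck [543.92 216.78  71.76] [array([ 0.6, -0.1]), array([0.5, 0.2])]
(array([ 125.7 , -509.73,  231.3 ]), np.float64(0.24180956750308102)) 5.3
```

```bash
cat >> h.py <<'E'
def plan(wps,start=None):
    """wps: (x,y,z,yaw,n,claw); start (x,y,z,yaw); prints rows in tool axes, rounding fed back"""
    if start is None:
        P,y,_=pose(); start=[*P,y]
    s=np.array(start,float); rows=[]
    for *g,n,claw in wps:
        g=np.array(g,float); s0=s.copy(); dy=(g[3]-s0[3])
        for k in range(1,n+1):
            w=s0+(g-s0)*k/n; w[3]=s0[3]+dy*k/n; d=w-s; c,q=np.cos(s[3]),np.sin(s[3])
            r=[claw]+[round(float(v),4) for v in ((c*d[0]+q*d[1])/1e3,(q*d[0]-c*d[1])/1e3,-d[2]/1e3)]+[0,0,round(-float(d[3]),3)]
            r[1:4]=[round(v,3) for v in r[1:4]]
            x,y,z=[1e3*v for v in r[1:4]]; s=s+[c*x+q*y,q*x-c*y,-z,-r[6]]; rows.append(r)
    for i in range(0,len(rows),10): print(str(rows[i:i+10]).replace(" ",""))
    print("end",np.round(s,2))
E
python3 -c "
from h import *
plan([(350,20,220,1.4,11,1),(448,255,200,2.45,7,1),(448,255,130,2.45,2,1)])"
```

```text
[[1,0.031,-0.042,0.001,0,0,-0.105],[1,0.036,-0.038,0.001,0,0,-0.106],[1,0.039,-0.035,0.001,0,0,-0.105],[1,0.043,-0.03,0.001,0,0,-0.105],[1,0.046,-0.025,0.001,0,0,-0.105],[1,0.048,-0.021,0.001,0,0,-0.106],[1,0.05,-0.015,0.001,0,0,-0.105],[1,0.051,-0.01,0.001,0,0,-0.105],[1,0.052,-0.004,0.001,0,0,-0.106],[1,0.052,0.001,0.001,0,0,-0.105]]
[[1,0.052,0.006,0.001,0,0,-0.105],[1,0.035,0.008,0.003,0,0,-0.15],[1,0.034,0.014,0.003,0,0,-0.15],[1,0.032,0.018,0.003,0,0,-0.15],[1,0.029,0.023,0.003,0,0,-0.15],[1,0.024,0.026,0.003,0,0,-0.15],[1,0.021,0.03,0.002,0,0,-0.15],[1,0.015,0.033,0.003,0,0,-0.15],[1,0.0,0.0,0.035,0,0,-0.0],[1,0.0,0.0,0.035,0,0,-0.0]]
end [447.93 254.54 130.3    2.45]
```

Emit:
{"api": "send_rows", "payload": {"targets": [[1,0.031,-0.042,0.001,0,0,-0.105],[1,0.036,-0.038,0.001,0,0,-0.106],[1,0.039,-0.035,0.001,0,0,-0.105],[1,0.043,-0.03,0.001,0,0,-0.105],[1,0.046,-0.025,0.001,0,0,-0.105],[1,0.048,-0.021,0.001,0,0,-0.106],[1,0.05,-0.015,0.001,0,0,-0.105],[1,0.051,-0.01,0.001,0,0,-0.105],[1,0.052,-0.004,0.001,0,0,-0.106],[1,0.052,0.001,0.001,0,0,-0.105]], "squeeze": 25}}

```text
time_s: 6.55
eef_pos: [330.2, -27.1, 221.6]
ee_rot: [0.001, 0.797, 0.604, 0.0]
force: [1.7, -0.6, 0.4]
grip_width: -0.004
grip_force: 0.0
```

Emit:
{"api": "send_rows", "payload": {"targets": [[1,0.052,0.006,0.001,0,0,-0.105],[1,0.035,0.008,0.003,0,0,-0.15],[1,0.034,0.014,0.003,0,0,-0.15],[1,0.032,0.018,0.003,0,0,-0.15],[1,0.029,0.023,0.003,0,0,-0.15],[1,0.024,0.026,0.003,0,0,-0.15],[1,0.021,0.03,0.002,0,0,-0.15],[1,0.015,0.033,0.003,0,0,-0.15],[1,0,0,0.035,0,0,0],[1,0,0,0.035,0,0,0]]}}

```text
time_s: 7.8
eef_pos: [448.0, 254.9, 129.4]
ee_rot: [0.0, 0.339, 0.941, 0.0]
force: [0.2, 0.7, -0.4]
grip_width: -0.003
grip_force: 0.0
```

```bash
cat >> h.py <<'E'
AX=np.array([541.,219.])
def arc(phi,off,z,n,claw,r=95,yoff=0):
    u=np.array([np.cos(phi),np.sin(phi)]);v=np.array([-u[1],u[0]]); q=AX+r*u+off*v
    return (*q,z,phi+yoff,n,claw)
E
python3 - <<'E'
from h import *
plan([arc(2.45,34,84,4,1),arc(2.45,27,84,3,1),arc(2.38,27,84,3,1)]+[arc(2.38-.09*k,27,84,1,1) for k in range(1,11)])
E
```

```text
[[1,0.0,-0.001,0.011,0,0,0.0],[1,0.0,-0.0,0.012,0,0,0.0],[1,0.0,-0.001,0.011,0,0,0.0],[1,0.0,-0.0,0.011,0,0,0.001],[1,0.0,0.002,0.0,0,0,-0.0],[1,0.0,0.002,0.0,0,0,-0.0],[1,0.0,0.003,0.0,0,0,-0.0],[1,0.001,0.002,0.0,0,0,0.023],[1,0.001,0.002,0.0,0,0,0.023],[1,0.0,0.002,0.0,0,0,0.024]]
[[1,0.002,0.009,0.0,0,0,0.09],[1,0.002,0.009,0.0,0,0,0.09],[1,0.002,0.008,0.0,0,0,0.09],[1,0.002,0.009,0.0,0,0,0.09],[1,0.003,0.008,0.0,0,0,0.09],[1,0.002,0.009,0.0,0,0,0.09],[1,0.002,0.009,0.0,0,0,0.09],[1,0.002,0.009,0.0,0,0,0.09],[1,0.002,0.008,0.0,0,0,0.09],[1,0.002,0.009,0.0,0,0,0.09]]
end [522.87 316.36  84.36   1.48]
```

Emit:
{"api": "send_rows", "payload": {"targets": [[1,0,-0.001,0.011,0,0,0],[1,0,0,0.012,0,0,0],[1,0,-0.001,0.011,0,0,0],[1,0,0,0.011,0,0,0],[1,0,0.002,0,0,0,0],[1,0,0.002,0,0,0,0],[1,0,0.003,0,0,0,0],[1,0.001,0.002,0,0,0,0.023],[1,0.001,0.002,0,0,0,0.023],[1,0,0.002,0,0,0,0.024]]}}

```text
time_s: 9.05
eef_pos: [453.5, 264.4, 85.3]
ee_rot: [-0.0, 0.372, 0.928, -0.0]
force: [-0.1, -0.6, 0.6]
grip_width: -0.001
grip_force: 0.2
```

```bash
python3 - <<'E'
from h import *
s=ctrl.sense(); print(s["force"],s["eef_pos"])
ps=caps(1)
a,b=[p["img"][:,:,::-1] for p in ps]
w=np.hstack([cv2.resize(a[125:225,290:410],None,fx=3.3,fy=3.3,interpolation=2),cv2.resize(b[180:280,155:275],None,fx=3.3,fy=3.3,interpolation=2)])
cv2.imwrite("pics/p3.png",w)
print([proj(p,s["eef_pos"]) for p in ps])
plan([arc(2.38-.07*k,27,84,1,1) for k in range(1,11)])
E
```

```text
[-0.08714323 -0.55884266  0.61549288] [453.45989924 264.35549198  85.30068625]
[array([344.21498912, 145.70936878]), array([203.00641226, 249.84603462])]
[[1,0.002,0.007,0.001,0,0,0.069],[1,0.002,0.007,0.0,0,0,0.07],[1,0.002,0.007,0.0,0,0,0.07],[1,0.001,0.006,0.0,0,0,0.07],[1,0.002,0.007,0.0,0,0,0.07],[1,0.001,0.007,0.0,0,0,0.07],[1,0.002,0.006,0.0,0,0,0.07],[1,0.002,0.007,0.0,0,0,0.07],[1,0.001,0.007,0.0,0,0,0.07],[1,0.002,0.007,0.0,0,0,0.07]]
end [504.22 310.48  84.29   1.68]
```

View pics/p3.png

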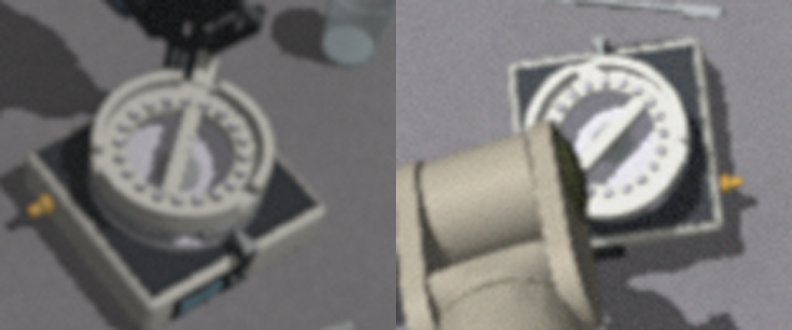

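The fingers stand just beside tab A on its counter-clockwise side: tab at (208,72), fingers at (180,60) in the left crop. They're clear of everything else, so I'll push.

Emit:
{"api": "send_rows", "payload": {"targets": [[1,0.002,0.006,0.001,0,0,0.06],[1,0.002,0.006,0,0,0,0.06],[1,0.001,0.006,0,0,0,0.06],[1,0.002,0.006,0,0,0,0.06],[1,0.001,0.006,0,0,0,0.06],[1,0.002,0.006,0,0,0,0.06],[1,0.001,0.006,0,0,0,0.06],[1,0.002,0.006,0,0,0,0.06],[1,0.001,0.006,0,0,0,0.06],[1,0.001,0.004,0,0,0,0.04]]}}

```text
time_s: 10.4
eef_pos: [494.4, 306.6, 84.2]
ee_rot: [-0.0, 0.622, 0.783, -0.0]
force: [-1.5, 0.2, 0.3]
grip_width: -0.0
grip_force: 0.3
```

```bash
python3 - <<'E'
from h import *
P,y,s=pose(); print(s["force"],P,y,np.linalg.norm(P[:2]-AX))
p=caps(1)[0]
print([(d["point"],d["score"]) for q in("tray_a_tab","tray_a_mid") for d in ctrl.landmark_of(q,p)[:2]])
for f in (2.0,1.9,1.8,1.7): print(f,*[proj(p,[AX[0]+95*np.cos(f),AX[1]+95*np.sin(f),z]) for z in(92,99)])
plan([arc(1.83-.022*k,27,84,1,1) for k in range(1,11)])
E
```

```text
[-1.53272101  0.22498222  0.32383316] [494.44545163 306.5754941   84.16685679] 1.7983067643612098 99.18060869240155
[([369.3, 151.2], 0.69), ([341.5, 180.7], 0.27), ([345.1, 173.6], 0.76)]
2.0 [365.13857473 151.48828939] [365.54122405 149.93162713]
1.9 [367.76116999 153.29420874] [368.1771548  151.74175003]
1.8 [370.18057053 155.28871927] [370.60914421 153.74093408]
1.7 [372.37260894 157.45503278] [372.81290242 155.91236728]
[[1,-0.001,-0.002,0.0,0,0,-0.007],[1,0.001,0.002,0.0,0,0,0.022],[1,0.0,0.002,0.0,0,0,0.022],[1,0.001,0.002,0.0,0,0,0.022],[1,0.0,0.002,0.0,0,0,0.022],[1,0.001,0.002,0.0,0,0,0.022],[1,0.001,0.002,0.0,0,0,0.022],[1,0.0,0.003,0.0,0,0,0.022],[1,0.001,0.002,0.0,0,0,0.022],[1,0.0,0.002,0.0,0,0,0.022]]
end [510.6  312.68  84.22   1.61]
```

Emit:
{"api": "send_rows", "payload": {"targets": [[1,0,0.003,0,0,0,0.025],[1,0.001,0.002,0,0,0,0.025],[1,0,0.003,0,0,0,0.025],[1,0.001,0.002,0,0,0,0.025],[1,0,0.003,0,0,0,0.025],[1,0.001,0.002,0,0,0,0.025],[1,0,0.003,0,0,0,0.025],[1,0.001,0.002,0,0,0,0.025],[1,0,0,0,0,0,0],[1,0,0,0,0,0,0]]}}

```text
time_s: 11.85
eef_pos: [511.2, 313.3, 83.8]
ee_rot: [-0.002, 0.697, 0.717, -0.003]
force: [-12.6, -1.4, 4.8]
grip_width: -0.002
grip_force: 6.5
```

```bash
cat > st.py <<'E'
from h import *
np.set_printoptions(precision=2,suppress=True)
P,y,s=pose(); print(s["force"],P,round(y,3),np.linalg.norm(P[:2]-AX),s["time_s"])
for p in caps(2):
    print(p["cam"],[(np.array(d["point"]),round(d["score"],2)) for q in("tray_a_tab","tray_a_mid") for d in ctrl.landmark_of(q,p)[:2]])
E
python3 st.py; python3 -c "
from h import *
plan([arc(1.60-.035*k,27,84,1,1) for k in range(1,11)])"
```

```text
[-12.59  -1.38   4.77] [511.25 313.28  83.8 ] 1.6 98.86169627002346 11.85
scene [(array([372.5, 158.2]), 0.74), (array([346.2, 173.2]), 0.94)]
top [(array([191.2, 222.4]), 0.75), (array([354.6, 225. ]), 0.74), (array([220.1, 222.6]), 0.92)]
scene [(array([369.6, 155.9]), 0.74), (array([342.6, 170.1]), 0.77)]
top [(array([186.8, 226.2]), 0.95), (array([220.3, 221. ]), 0.91)]
[[1,0.001,0.003,-0.0,0,0,0.035],[1,0.001,0.004,-0.0,0,0,0.035],[1,0.001,0.003,-0.0,0,0,0.035],[1,0.0,0.003,-0.0,0,0,0.035],[1,0.001,0.004,-0.0,0,0,0.035],[1,0.001,0.003,-0.0,0,0,0.035],[1,0.001,0.003,-0.0,0,0,0.035],[1,0.001,0.004,-0.0,0,0,0.035],[1,0.001,0.003,-0.0,0,0,0.035],[1,0.001,0.003,-0.0,0,0,0.035]]
end [545.01 318.    83.8    1.25]
```

Emit:
{"api": "send_rows", "payload": {"targets": [[1,0,-0.004,0,0,0,0],[1,0,-0.005,0,0,0,0],[1,0,-0.008,0,0,0,0],[1,0,-0.008,0,0,0,0],[1,0,-0.005,0,0,0,0],[1,0,0,-0.02,0,0,0],[1,0,0,-0.04,0,0,0],[1,0,0,-0.05,0,0,0],[1,0,-0.05,-0.05,0,0,0],[1,0,-0.05,0,0,0,0]]}}

```text
time_s: 13.7
eef_pos: [389.5, 310.0, 241.5]
ee_rot: [0.001, 0.697, 0.717, 0.003]
force: [-0.5, 0.3, -0.6]
grip_width: -0.004
grip_force: 0.0
```

```bash
python3 - <<'E'
from h import *
np.set_printoptions(precision=2,suppress=True)
print(ctrl.sense()["force"],pose()[:2])
ps=caps(1)
a,b=[p["img"][:,:,::-1] for p in ps]
w=np.hstack([cv2.resize(a[125:225,290:410],None,fx=3.3,fy=3.3,interpolation=2),cv2.resize(b[180:280,155:275],None,fx=3.3,fy=3.3,interpolation=2)])
cv2.imwrite("pics/p4.png",w)
for z in (70,77):
  print(z,*fit(ps,[541,219],1.68,z,63,.8),*fit(ps[1:],[541,219],1.68,z,63,.8),*fit(ps[:1],[541,219],1.68,z,63,.8))
E
```

```text
[-0.53  0.32 -0.59] (array([389.54, 310.04, 241.46]), np.float64(1.5990572821052202))
70 [540.61 219.42] 1.6669299637738964 -0.6889856467383287 [542.73 217.94] 1.6840829844902634 -0.7447500761094571 [525.94 230.91] 1.4908777147896382 -0.7012317260086124
77 [540.46 218.94] 1.645775602027661 -0.6823626611886016 [541.92 218.06] 1.6917514680072758 -0.737934176033772 [527.06 231.27] 1.4772821568045107 -0.6893832308505106
```

View pics/p4.png

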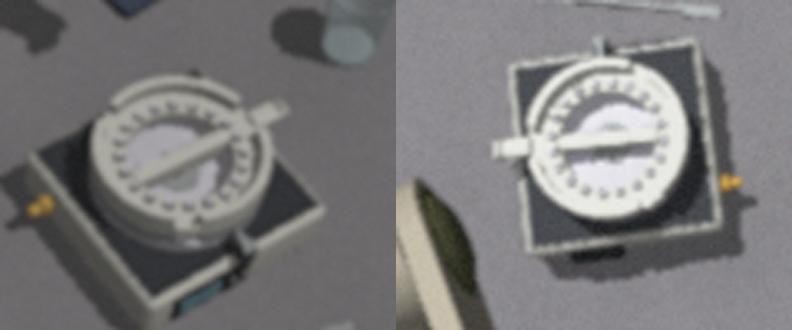

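Tray A has dropped home. Its tab now lies at about 1.68 rad (pointing left, at (510,148) in the right crop), in line with a 90° stop. Next is tray B.

```bash
python3 - <<'E'
from h import *
plan([(526,-216.5,180,1.415,11,.06),(526,-216.5,60,1.415,3,.06),(526,-216.5,30,1.415,1,.06),(526,-216.5,5,1.415,3,.06)])
E
```

```text
[[0.06,-0.048,0.011,0.005,0,0,0.017],[0.06,-0.048,0.012,0.006,0,0,0.017],[0.06,-0.048,0.013,0.005,0,0,0.017],[0.06,-0.048,0.014,0.006,0,0,0.017],[0.06,-0.047,0.014,0.005,0,0,0.017],[0.06,-0.047,0.016,0.005,0,0,0.017],[0.06,-0.047,0.016,0.006,0,0,0.017],[0.06,-0.046,0.017,0.005,0,0,0.017],[0.06,-0.047,0.017,0.005,0,0,0.017],[0.06,-0.046,0.019,0.006,0,0,0.017]]
[[0.06,-0.045,0.019,0.005,0,0,0.017],[0.06,-0.0,-0.0,0.04,0,0,-0.0],[0.06,-0.0,-0.0,0.04,0,0,-0.0],[0.06,-0.0,-0.0,0.04,0,0,-0.0],[0.06,-0.0,-0.0,0.03,0,0,-0.0],[0.06,-0.0,-0.0,0.008,0,0,-0.0],[0.06,-0.0,-0.0,0.009,0,0,-0.0],[0.06,-0.0,-0.0,0.008,0,0,-0.0]]
end [ 526.08 -216.22    5.29    1.41]
```

Emit:
{"api": "send_rows", "payload": {"targets": [[0.06,-0.048,0.011,0.005,0,0,0.017],[0.06,-0.048,0.012,0.006,0,0,0.017],[0.06,-0.048,0.013,0.005,0,0,0.017],[0.06,-0.048,0.014,0.006,0,0,0.017],[0.06,-0.047,0.014,0.005,0,0,0.017],[0.06,-0.047,0.016,0.005,0,0,0.017],[0.06,-0.047,0.016,0.006,0,0,0.017],[0.06,-0.046,0.017,0.005,0,0,0.017],[0.06,-0.047,0.017,0.005,0,0,0.017],[0.06,-0.046,0.019,0.006,0,0,0.017]]}}

```text
time_s: 15.05
eef_pos: [516.4, -171.4, 184.3]
ee_rot: [0.0, 0.756, 0.655, 0.0]
force: [0.1, 0.0, 0.7]
grip_width: 0.469
grip_force: 0.0
```

Emit:
{"api": "send_rows", "payload": {"targets": [[0.06,-0.045,0.019,0.005,0,0,0.017],[0.06,0,0,0.03,0,0,0],[0.06,0,0,0.03,0,0,0],[0.06,0,0,0.03,0,0,0],[0.06,0,0,0.02,0,0,0],[0.06,0,0,0.01,0,0,0],[0.06,0,0,0.005,0,0,0],[0.06,0,0,0.005,0,0,0],[0.06,0,0,0,0,0,0],[0.06,0,0,0,0,0,0]]}}

```text
time_s: 16.3
eef_pos: [528.8, -216.8, 49.9]
ee_rot: [0.0, 0.761, 0.649, 0.0]
force: [0.0, 0.3, -0.5]
grip_width: 0.471
grip_force: 0.0
```

```bash
python3 - <<'E'
from h import *
np.set_printoptions(precision=2,suppress=True)
P,y,s=pose();print(s["force"],P,y,s["grip_width"])
ps=caps(1)
a,b=[p["img"][:,:,::-1] for p in ps]
cv2.imwrite("pics/p5.png",np.hstack([cv2.resize(a[185:285,140:260],None,fx=3.3,fy=3.3,interpolation=2),cv2.resize(b[180:280,300:420],None,fx=3.3,fy=3.3,interpolation=2)]))
print([proj(p,P-[0,0,20]) for p in ps],[proj(p,[526,-216,26]) for p in ps])
E
```

```text
[ 0.02  0.33 -0.54] [ 528.76 -216.76   49.93] 1.4128682221274955 0.4708705707193624
[array([198.43, 235.65]), array([355.08, 226.95])] [array([198.58, 235.42]), array([354.69, 227.97])]
```

View pics/p5.png

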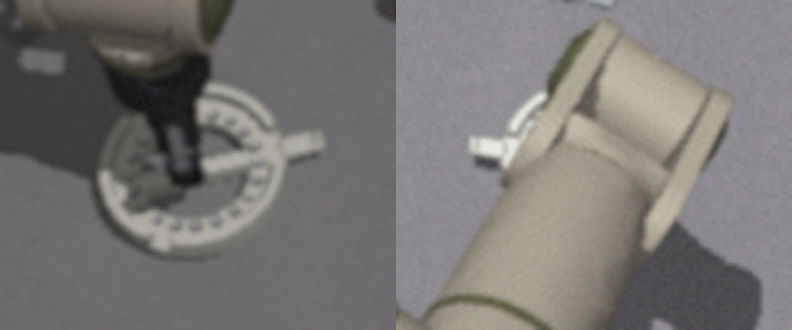

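The left crop shows the gripper over tray B's bar: one finger at (185,160) in front of it, the other hidden behind, both inside the opening.

Emit:
{"api": "send_rows", "payload": {"targets": [[0.06,0,-0.0025,0.01,0,0,0],[0.06,0,0,0.012,0,0,0],[0.06,0,0,0.01,0,0,0],[0.06,0,0,0.006,0,0,0],[0.06,0,0,0.004,0,0,0],[0.06,0,0,0.003,0,0,0],[1,0,0,0,0,0,0],[1,0,0,0,0,0,0],[1,0,0,0,0,0,0],[1,0,0,0,0,0,0]], "squeeze": 50}}

```text
time_s: 17.65
eef_pos: [526.3, -216.4, 4.8]
ee_rot: [0.0, 0.761, 0.649, 0.0]
force: [0.1, 0.7, 2.5]
grip_width: 0.15
grip_force: 51.5
```

Emit:
{"api": "send_rows", "payload": {"targets": [[1,0,0,-0.005,0,0,0],[1,0,0,-0.01,0,0,0],[1,0,0,-0.016,0,0,0],[1,0,0,-0.02,0,0,0],[1,0,0,-0.024,0,0,0],[1,0,0,-0.024,0,0,0],[1,0,0,-0.024,0,0,0],[1,0,0,-0.02,0,0,0],[1,0,0,-0.012,0,0,0],[1,0,0,-0.005,0,0,0]]}}

```text
time_s: 18.9
eef_pos: [526.1, -216.2, 165.3]
ee_rot: [0.0, 0.761, 0.649, 0.0]
force: [0.5, 0.1, -3.9]
grip_width: 0.146
grip_force: 50.9
```

```bash
python3 - <<'E'
from h import *
np.set_printoptions(precision=2,suppress=True)
P,y,s=pose();print(s["force"],s["wrist_torque"],P,y,s["grip_width"])
ps=caps(2)
u=np.array([np.cos(y),np.sin(y)])
for p in ps:
    for q,r,h in(("tray_b_tab",95,22),("tray_b_lug",71,6)):
        print(p["cam"],q,[(np.array(d["point"]),round(d["score"],2)) for d in ctrl.landmark_of(q,p)[:2]],proj(p,np.r_[P[:2]+r*u,P[2]-5+h]))
plan([(536,60,165,1.55,8,1),(541.5,219,165,1.685,6,1)])
E
```

```text
[ 0.53  0.06 -3.86] [ 0.01  0.05 -0.04] [ 526.13 -216.23  165.28] 1.4128726567461931 0.1463001590754798
scene tray_b_tab [(array([227.2, 195.6]), 0.96)] [227.26 195.98]
scene tray_b_lug [] [218.34 201.71]
top tray_b_tab [(array([331.7, 216.7]), 0.83), (array([346. , 176.8]), 0.22)] [330.84 215.34]
top tray_b_lug [(array([338. , 214.7]), 0.81), (array([283.2, 252.8]), 0.21)] [338.36 217.48]
scene tray_b_tab [(array([229.6, 198.4]), 0.79)] [227.26 195.98]
scene tray_b_lug [(array([216.9, 200.5]), 0.67)] [218.34 201.71]
top tray_b_tab [(array([330.9, 217.7]), 0.66)] [330.84 215.34]
top tray_b_lug [(array([337.7, 215.8]), 0.67)] [338.36 217.48]
[[1,0.034,-0.004,-0.0,0,0,-0.017],[1,0.035,-0.004,-0.0,0,0,-0.017],[1,0.034,-0.003,-0.0,0,0,-0.017],[1,0.035,-0.002,-0.0,0,0,-0.018],[1,0.034,-0.002,-0.0,0,0,-0.017],[1,0.035,-0.001,-0.001,0,0,-0.017],[1,0.034,-0.001,0.0,0,0,-0.017],[1,0.035,-0.0,0.0,0,0,-0.017],[1,0.026,0.0,0.0,0,0,-0.023],[1,0.027,0.001,0.0,0,0,-0.022]]
[[1,0.026,0.002,0.0,0,0,-0.023],[1,0.027,0.002,0.0,0,0,-0.022],[1,0.026,0.003,0.0,0,0,-0.023],[1,0.026,0.003,0.0,0,0,-0.022]]
end [541.55 218.74 165.36   1.68]
```

Emit:
{"api": "send_rows", "payload": {"targets": [[1,0.02,-0.002,0,0,0,-0.017],[1,0.034,-0.004,0,0,0,-0.017],[1,0.04,-0.003,0,0,0,-0.017],[1,0.04,-0.002,0,0,0,-0.018],[1,0.04,-0.002,0,0,0,-0.017],[1,0.04,-0.001,0,0,0,-0.017],[1,0.04,-0.001,0,0,0,-0.017],[1,0.04,0,0,0,0,-0.017],[1,0.036,0,0,0,0,-0.023],[1,0.034,0.001,0,0,0,-0.022]]}}

```text
time_s: 20.75
eef_pos: [539.5, 150.3, 164.6]
ee_rot: [-0.0, 0.698, 0.716, 0.0]
force: [0.1, -0.8, -2.9]
grip_width: 0.15
grip_force: 50.9
```

```bash
python3 - <<'E'
from h import *
print(pose()[:2],ctrl.sense()["grip_width"])
plan([(541.5,219,145,1.685,6,1)])
E
```

```text
(array([539.46713895, 150.33592813, 164.57410848]), np.float64(1.5969946540111286)) 0.15021944906808246
[[1,0.011,0.001,0.003,0,0,-0.015],[1,0.012,0.001,0.004,0,0,-0.014],[1,0.011,0.0,0.003,0,0,-0.015],[1,0.012,0.002,0.003,0,0,-0.015],[1,0.011,0.001,0.003,0,0,-0.014],[1,0.011,0.001,0.004,0,0,-0.015]]
end [541.2  218.57 144.57   1.68]
```

Emit:
{"api": "send_rows", "payload": {"targets": [[1,0.015,0.001,0.003,0,0,-0.018],[1,0.015,0.001,0.003,0,0,-0.018],[1,0.012,0.001,0.004,0,0,-0.018],[1,0.012,0.001,0.004,0,0,-0.018],[1,0.009,0.001,0.003,0,0,-0.016],[1,0.005,0.001,0.003,0,0,0],[1,0,0,0,0,0,0],[1,0,0,0,0,0,0],[1,0,0,0,0,0,0],[1,0,0,0,0,0,0]]}}

```text
time_s: 22.0
eef_pos: [542.2, 216.1, 144.6]
ee_rot: [0.0, 0.667, 0.745, 0.0]
force: [0.2, -0.8, -2.8]
grip_width: 0.149
grip_force: 50.9
```

```bash
python3 - <<'E'
from h import *
np.set_printoptions(precision=2,suppress=True)
P,y,s=pose();print(s["force"],s["wrist_torque"],P,y,s["grip_width"])
ps=caps(1)
u=np.array([np.cos(y),np.sin(y)])
for p in ps:
    for q,r,h in(("tray_b_tab",95,22),):
        print(p["cam"],q,[(np.array(d["point"]),round(d["score"],2)) for d in ctrl.landmark_of(q,p)[:3]],proj(p,np.r_[P[:2]+r*u,P[2]-5+h]),proj(p,np.r_[P[:2]+r*u,92]))
a,b=[p["img"][:,:,::-1] for p in ps]
cv2.imwrite("pics/p6.png",np.hstack([cv2.resize(a[115:215,290:410],None,fx=3.3,fy=3.3,interpolation=2),cv2.resize(b[180:280,155:275],None,fx=3.3,fy=3.3,interpolation=2)]))
E
```

```text
[ 0.21 -0.77 -2.75] [-0.03  0.    0.03] [542.18 216.15 144.62] 1.6825057372360495 0.14945074796855465
scene tray_b_tab [(array([376.1, 143.2]), 0.92)] [376.64 142.49] [372.08 158.48]
top tray_b_tab [(array([182.8, 221.7]), 0.95), (array([287.9, 208.1]), 0.53)] [183.14 220.95] [188.42 224.56]
```

View pics/p6.png

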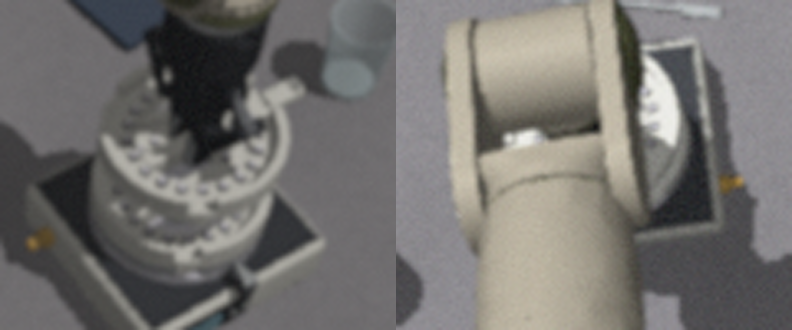

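Emit:
{"api": "send_rows", "payload": {"targets": [[1,0.002,0,0.006,0,0,-0.002],[1,0,-0.001,0.008,0,0,0],[1,0,0,0.008,0,0,0],[1,0,0,0.006,0,0,0],[1,0,0,0.003,0,0,0],[1,0,0,0.002,0,0,0],[1,0,0,0.002,0,0,0],[1,0,0,0.001,0,0,0],[1,0,0,0.001,0,0,0],[1,0,0,0,0,0,0]]}}

```text
time_s: 23.45
eef_pos: [540.8, 218.2, 107.5]
ee_rot: [-0.0, 0.666, 0.746, -0.0]
force: [-1.1, 0.7, -3.0]
grip_width: 0.152
grip_force: 51.0
```

```bash
cat > f.py <<'E'
from h import *
np.set_printoptions(precision=2,suppress=True)
P,y,s=pose();R=np.array([[np.cos(y),np.sin(y)],[np.sin(y),-np.cos(y)]])
print("F world",s["force"],"F tool xy",R@s["force"][:2],"M",s["wrist_torque"],P,round(y,3),s["grip_width"],s["time_s"])
E
python3 f.py
```

```text
F world [-1.09  0.68 -3.03] F tool xy [ 0.79 -1.  ] M [-0.15  0.07  0.04] [540.85 218.18 107.46] 1.685 0.15170931868706208 23.45
```

Emit:
{"api": "send_rows", "payload": {"targets": [[1,0,0,0.001,0,0,0],[1,0,0,0.001,0,0,0],[1,0,0,0.001,0,0,0],[1,0,0,0.001,0,0,0],[1,0,0,0,0,0,0],[1,0,0,0,0,0,0],[1,0,0,0,0,0,0],[1,0,0,0,0,0,0],[1,0,0,0,0,0,0],[1,0,0,0,0,0,0]]}}

```text
time_s: 24.7
eef_pos: [540.9, 218.2, 103.5]
ee_rot: [-0.0, 0.666, 0.746, -0.0]
force: [-1.2, -1.0, -2.1]
grip_width: 0.151
grip_force: 50.9
```

```bash
python3 f.py
```

```text
F world [-1.23 -0.97 -2.12] F tool xy [-0.83 -1.33] M [-0.16  0.09 -0.  ] [540.86 218.19 103.5 ] 1.685 0.15069609346654012 24.7
```

Emit:
{"api": "send_rows", "payload": {"targets": [[1,0,0,0.001,0,0,0],[1,0,0,0.001,0,0,0],[1,0,0,0.001,0,0,0],[1,0,0,0.001,0,0,0],[1,0,0,0,0,0,0],[1,0,0,0,0,0,0],[1,0,0,0,0,0,0],[1,0,0,0,0,0,0],[1,0,0,0,0,0,0],[1,0,0,0,0,0,0]]}}

```text
time_s: 25.95
eef_pos: [540.9, 218.2, 99.5]
ee_rot: [-0.0, 0.666, 0.746, 0.0]
force: [1.1, -0.6, -3.5]
grip_width: 0.149
grip_force: 50.9
```

```bash
python3 f.py
```

```text
F world [ 1.08 -0.63 -3.5 ] F tool xy [-0.75  1.  ] M [-0.07  0.04 -0.05] [540.88 218.2   99.51] 1.685 0.14880448621707018 25.95
```

Emit:
{"api": "send_rows", "payload": {"targets": [[1,0,0,0.001,0,0,0],[1,0,0,0,0,0,0],[0.4,0,0,0,0,0,0],[0.06,0,0,0,0,0,0],[0.06,0,0,0,0,0,0],[0.06,0,0,-0.01,0,0,0],[0.06,0,0,-0.03,0,0,0],[0.06,0,0,-0.04,0,0,0],[0.06,0,0,-0.04,0,0,0],[0.06,0,0,-0.03,0,0,0]], "squeeze": 25}}

```text
time_s: 27.2
eef_pos: [541.0, 218.2, 251.2]
ee_rot: [0.001, 0.666, 0.746, 0.001]
force: [0.3, 0.2, -0.5]
grip_width: 0.469
grip_force: 0.0
```

```bash
python3 f.py; python3 - <<'E'
from h import *
# to a point ccw of tabs, clear: phi tab 1.685
plan([arc(1.685,45,230,3,.45,r=95),arc(1.685,45,150,3,.45,r=95)])
E
```

```text
F world [ 0.25  0.15 -0.52] F tool xy [0.12 0.27] M [-0.    0.01 -0.01] [541.02 218.21 251.18] 1.685 0.46934835476945264 27.2
[[0.45,0.032,-0.015,0.007,0,0,-0.0],[0.45,0.032,-0.015,0.007,0,0,-0.0],[0.45,0.032,-0.015,0.007,0,0,-0.0],[0.45,-0.0,0.0,0.027,0,0,-0.0],[0.45,-0.0,0.0,0.026,0,0,-0.0],[0.45,-0.0,0.0,0.027,0,0,-0.0]]
end [485.39 308.47 150.18   1.68]
```

Emit:
{"api": "send_rows", "payload": {"targets": [[0.25,0.02,0,0,0,0,0],[0.25,0.03,0,0,0,0,0],[0.25,0.03,0,0,0,0,0],[0.25,0.017,0,0.02,0,0,0],[0.25,0,0,0.03,0,0,0],[0.25,0,0,0.03,0,0,0],[0.25,0,0,0.015,0,0,0],[0.25,0,0,0,0,0,0],[0.25,0,0,0,0,0,0],[0.25,0,0,0,0,0,0]]}}

```text
time_s: 28.45
eef_pos: [530.2, 314.7, 154.5]
ee_rot: [0.0, 0.666, 0.746, 0.001]
force: [0.0, 0.9, -0.1]
grip_width: 0.377
grip_force: 0.0
```

```bash
python3 f.py; python3 - <<'E'
from h import *
np.set_printoptions(precision=2,suppress=True)
P,y,s=pose()
ps=caps(1)
for p in ps:
    print(p["cam"],[(np.array(d["point"]),round(d["score"],2)) for d in ctrl.landmark_of("tray_b_tab",p)[:3]],[proj(p,[541+95*np.cos(1.685),219+95*np.sin(1.685),z]) for z in(92,116,123)])
print(fit(ps[:1],[541,219],1.685,94,63,.8),fit(ps[:1],[541,219],1.685,101,63,.8))
a,b=[p["img"][:,:,::-1] for p in ps]
cv2.imwrite("pics/p7.png",np.hstack([cv2.resize(a[115:215,290:410],None,fx=3.3,fy=3.3,interpolation=2),cv2.resize(b[180:280,155:275],None,fx=3.3,fy=3.3,interpolation=2)]))
E
```

```text
F world [ 0.03  0.87 -0.13] F tool xy [0.86 0.13] M [-0.03 -0.    0.02] [530.24 314.68 154.5 ] 1.685 0.37653465535818365 28.45
scene [(array([372.1, 156.7]), 0.89), (array([343.6, 178.6]), 0.18)] [array([372.68, 157.79]), array([374.21, 152.45]), array([374.67, 150.85])]
top [(array([185.7, 224.3]), 0.65), (array([224.5, 180.7]), 0.55)] [array([187.48, 225.02]), array([185.71, 223.83]), array([185.18, 223.47])]
(array([514.45, 244.88]), np.float64(0.5260886257226901), np.float64(-0.6362991977182312)) (array([515.15, 243.82]), np.float64(0.909578093205351), np.float64(-0.6231274034080814))
```

View pics/p7.png

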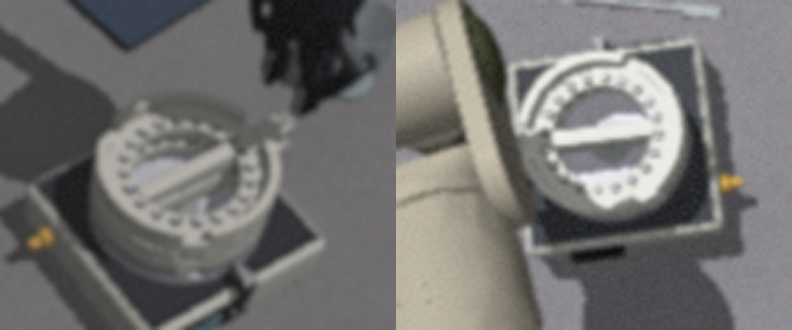

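The stack looks tight with no gap and the tabs in line. The open fingers hang straight above the tabs, at (305,95) in the left crop.

Emit:
{"api": "send_rows", "payload": {"targets": [[0.25,0,0,0.01,0,0,0],[0.25,0,0,0.012,0,0,0],[0.25,0,0,0.012,0,0,0],[0.25,0,0,0.008,0,0,0],[0.25,0,0,0.008,0,0,0],[0.25,0,0,0.007,0,0,0],[0.25,0,0,0.006,0,0,0],[0.25,0,0,0.004,0,0,0],[0.25,0,0,0,0,0,0],[0.25,0,0,0,0,0,0]]}}

```text
time_s: 29.9
eef_pos: [530.0, 314.6, 86.8]
ee_rot: [0.0, 0.666, 0.746, 0.0]
force: [1.2, 0.0, -0.6]
grip_width: 0.377
grip_force: 0.0
```

```bash
python3 f.py; python3 - <<'E'
from h import *
plan([arc(1.685-.075*k,0,87,1,.25,r=97) for k in range(1,20)]+[arc(.24,0,87,1,.25,r=97)])
E
```

```text
F world [ 1.17  0.   -0.56] F tool xy [-0.13  1.16] M [0.02 0.01 0.01] [529.97 314.63  86.77] 1.685 0.3767822271021975 29.9
[[0.25,0.001,0.007,-0.0,0,0,0.075],[0.25,-0.001,0.008,-0.0,0,0,0.075],[0.25,-0.0,0.007,-0.0,0,0,0.075],[0.25,-0.0,0.007,-0.0,0,0,0.075],[0.25,-0.001,0.007,-0.0,0,0,0.075],[0.25,0.0,0.008,-0.0,0,0,0.075],[0.25,-0.0,0.007,-0.0,0,0,0.075],[0.25,-0.0,0.007,-0.0,0,0,0.075],[0.25,-0.001,0.007,-0.0,0,0,0.075],[0.25,0.0,0.008,-0.0,0,0,0.075]]
[[0.25,-0.0,0.007,-0.0,0,0,0.075],[0.25,-0.001,0.007,-0.0,0,0,0.075],[0.25,0.0,0.007,-0.0,0,0,0.075],[0.25,0.0,0.008,-0.0,0,0,0.075],[0.25,-0.0,0.007,-0.0,0,0,0.075],[0.25,-0.001,0.007,-0.0,0,0,0.075],[0.25,0.0,0.008,-0.0,0,0,0.075],[0.25,-0.0,0.007,-0.0,0,0,0.075],[0.25,-0.0,0.007,-0.0,0,0,0.075],[0.25,-0.0,0.002,-0.0,0,0,0.02]]
end [6.3554e+02 2.4220e+02 8.6770e+01 2.4000e-01]
```

Emit:
{"api": "send_rows", "payload": {"targets": [[0.25,0,0.005,0,0,0,0.05],[0.25,0,0.005,0,0,0,0.05],[0.25,0,0.005,0,0,0,0.05],[0.25,0,0.005,0,0,0,0.05],[0.25,0,0.005,0,0,0,0.05],[0.25,0,0.005,0,0,0,0.05],[0.25,0,0.005,0,0,0,0.05],[0.25,0,0.005,0,0,0,0.05],[0.25,0,0.005,0,0,0,0.05],[0.25,0,0.005,0,0,0,0.05]]}}

```text
time_s: 31.15
eef_pos: [579.2, 309.1, 86.7]
ee_rot: [0.0, 0.83, 0.558, 0.0]
force: [0.0, 0.0, -0.3]
grip_width: 0.374
grip_force: 0.0
```

```bash
python3 f.py; python3 - <<'E'
from h import *
np.set_printoptions(precision=2,suppress=True)
P,y,s=pose();print(np.linalg.norm(P[:2]-AX),np.arctan2(*(P[:2]-AX)[::-1]))
p=ctrl.capture("top");p["R"]=np.array(p["R"]);p["t"]=np.array(p["t"])
print([(np.array(d["point"]),round(d["score"],2)) for d in ctrl.landmark_of("tray_b_tab",p)[:3]],[(f,proj(p,[541+95*np.cos(f),219+95*np.sin(f),116])) for f in (1.68,1.4,1.2,1.15)])
plan([arc(1.185-.06*k,0,87,1,.25,r=97) for k in range(1,11)])
E
```

```text
F world [ 0.04  0.02 -0.26] F tool xy [0.04 0.03] M [ 0.01 -0.01  0.01] [579.23 309.07  86.72] 1.183 0.37433124591632033 31.15
97.85076811571126 1.1693907175471476
[(array([186.7, 212.6]), 0.76), (array([440.4, 234.6]), 0.58)] [(1.68, array([185.7 , 223.67])), (1.4, array([186.3, 215.1])), (1.2, array([188.18, 209.21])), (1.15, array([188.83, 207.8 ]))]
[[0.25,-0.001,0.004,-0.0,0,0,0.059],[0.25,-0.0,0.006,-0.0,0,0,0.06],[0.25,-0.0,0.006,-0.0,0,0,0.06],[0.25,-0.001,0.005,-0.0,0,0,0.06],[0.25,0.0,0.006,-0.0,0,0,0.06],[0.25,0.0,0.006,-0.0,0,0,0.06],[0.25,0.0,0.006,-0.0,0,0,0.06],[0.25,-0.0,0.006,-0.0,0,0,0.06],[0.25,-0.0,0.005,-0.0,0,0,0.06],[0.25,-0.001,0.006,-0.0,0,0,0.06]]
end [621.24 272.54  86.71   0.59]
```

Emit:
{"api": "send_rows", "payload": {"targets": [[0.25,-0.001,0.005,0,0,0,0.06],[0.25,0,0.006,0,0,0,0.06],[0.25,0,0.006,0,0,0,0.06],[0.25,-0.001,0.005,0,0,0,0.06],[0.25,0,0.006,0,0,0,0.06],[0.25,0,0.006,0,0,0,0.06],[0.25,0,0.006,0,0,0,0.06],[0.25,0,0.006,0,0,0,0.06],[0.25,0,0.005,0,0,0,0.06],[0.25,-0.001,0.006,0,0,0,0.06]]}}

```text
time_s: 32.5
eef_pos: [621.7, 272.4, 86.7]
ee_rot: [-0.0, 0.958, 0.288, 0.0]
force: [-1.1, 0.9, -0.1]
grip_width: 0.371
grip_force: 0.0
```

```bash
python3 f.py; python3 - <<'E'
from h import *
plan([arc(.585-.05*k,0,87,1,.25,r=97) for k in range(1,10)]+[arc(.13,0,87,1,.25,r=97)])
E
```

```text
F world [-1.06  0.91 -0.06] F tool xy [-0.38 -1.34] M [ 0.02  0.05 -0.01] [621.7  272.39  86.66] 0.584 0.37064250511548014 32.5
[[0.25,0.0,0.005,-0.0,0,0,0.049],[0.25,-0.0,0.005,-0.0,0,0,0.05],[0.25,-0.0,0.004,-0.0,0,0,0.05],[0.25,-0.0,0.005,-0.0,0,0,0.05],[0.25,-0.0,0.005,-0.0,0,0,0.05],[0.25,-0.001,0.005,-0.0,0,0,0.05],[0.25,0.0,0.005,-0.0,0,0,0.05],[0.25,0.0,0.005,-0.0,0,0,0.05],[0.25,0.0,0.005,-0.0,0,0,0.05],[0.25,0.0,0.0,-0.0,0,0,0.005]]
end [6.3706e+02 2.3159e+02 8.6660e+01 1.3000e-01]
```

Emit:
{"api": "send_rows", "payload": {"targets": [[0.25,0,0.005,0,0,0,0.05],[0.25,0,0.005,0,0,0,0.05],[0.25,0,0.004,0,0,0,0.05],[0.25,0,0.005,0,0,0,0.05],[0.25,0,0.005,0,0,0,0.05],[0.25,-0.001,0.005,0,0,0,0.05],[0.25,0,0.005,0,0,0,0.05],[0.25,0,0.005,0,0,0,0.05],[0.25,0,0.005,0,0,0,0.05],[0.25,0,0,0,0,0,0]]}}

```text
time_s: 33.75
eef_pos: [637.1, 231.3, 86.7]
ee_rot: [0.0, 0.998, 0.068, 0.0]
force: [0.7, -0.2, 0.7]
grip_width: 0.377
grip_force: 0.3
```

```bash
python3 f.py; python3 - <<'E'
from h import *
np.set_printoptions(precision=2,suppress=True)
for p in caps(1):
    print([(np.array(d["point"]),round(d["score"],2)) for d in ctrl.landmark_of("tray_b_tab",p)[:3]],[(f,proj(p,[541+95*np.cos(f),219+95*np.sin(f),116])) for f in (.65,.3,.13,.05)])
E
```

```text
F world [ 0.73 -0.18  0.68] F tool xy [0.7  0.27] M [-0.07  0.05 -0.02] [637.07 231.34  86.66] 0.136 0.3768141511600909 33.75
[(array([363.5, 192.9]), 0.83), (array([362.6, 197.5]), 0.51)] [(0.65, array([378.95, 179.88])), (0.3, array([372.38, 187.84])), (0.13, array([367.9 , 190.85])), (0.05, array([365.55, 192.02]))]
[] [(0.65, array([198.76, 196.01])), (0.3, array([208.45, 191.17])), (0.13, array([213.59, 190.04])), (0.05, array([216.04, 189.81]))]
```

Emit:
{"api": "send_rows", "payload": {"targets": [[0.2,0,0,0,0,0,0],[0.1,0,0,-0.008,0,0,0],[0.1,0,0,-0.012,0,0,0],[0.1,0,0,-0.02,0,0,0],[0.1,0,0,-0.03,0,0,0],[0.1,0,0,-0.04,0,0,0],[0.1,0,0,-0.05,0,0,0],[0.1,-0.05,0,-0.03,0,0,0],[0.1,-0.06,0.03,0,0,0,0],[0.1,-0.06,0.05,0,0,0,0]]}}

```text
time_s: 35.2
eef_pos: [491.8, 143.1, 277.7]
ee_rot: [0.0, 0.998, 0.068, 0.001]
force: [2.4, -1.7, 0.5]
grip_width: 0.452
grip_force: 0.0
```

Emit:
{"api": "send_rows", "payload": {"targets": [[0.1,-0.05,0.06,0,0,0,0],[0.1,-0.03,0.06,0,0,0,0],[0.1,0,0.06,0,0,0,0],[0.1,0,0.06,0,0,0,0],[0.1,0,0.05,0,0,0,0],[0.1,0,0.02,0,0,0,0],[0.1,0,0,0,0,0,0],[0.1,0,0,0,0,0,0],[0.1,0,0,0,0,0,0],[0.1,0,0,0,0,0,0]]}}

```text
time_s: 36.45
eef_pos: [465.9, -156.2, 276.7]
ee_rot: [0.0, 0.998, 0.068, 0.0]
force: [0.2, 0.3, 1.1]
grip_width: 0.447
grip_force: 0.0
```

```bash
python3 - <<'E'
from h import *
np.set_printoptions(precision=2,suppress=True)
print(pose()[:2])
ps=caps(1)
for p in ps:
    print([(np.array(d["point"]),round(d["score"],2)) for d in ctrl.landmark_of("tray_b_tab",p)[:3]],[(f,proj(p,[541+95*np.cos(f),219+95*np.sin(f),116])) for f in (.65,.3,.13,.05)])
print(fit(ps[1:],[541,219],.13,94,63,.8))
a,b=[p["img"][:,:,::-1] for p in ps]
cv2.imwrite("pics/p8.png",np.hstack([cv2.resize(a[115:215,290:410],None,fx=3.3,fy=3.3,interpolation=2),cv2.resize(b[165:265,155:275],None,fx=3.3,fy=3.3,interpolation=2)]))
E
```

```text
(array([ 465.91, -156.16,  276.68]), np.float64(0.13593407339745422))
[(array([364.8, 190.8]), 0.91)] [(0.65, array([378.95, 179.88])), (0.3, array([372.38, 187.84])), (0.13, array([367.9 , 190.85])), (0.05, array([365.55, 192.02]))]
[(array([217.5, 191.6]), 0.63), (array([218.6, 221.7]), 0.35)] [(0.65, array([198.76, 196.01])), (0.3, array([208.45, 191.17])), (0.13, array([213.59, 190.04])), (0.05, array([216.04, 189.81]))]
(array([545.16, 219.57]), np.float64(0.049998773309920176), np.float64(-0.7057021895548347))
```

View pics/p8.png

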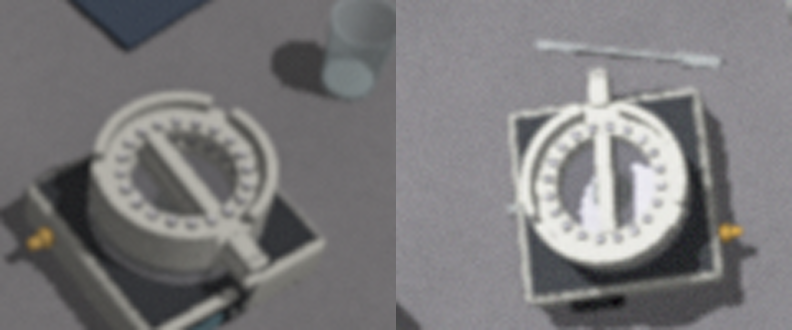

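```bash
python3 - <<'E'
from h import *
np.set_printoptions(precision=2,suppress=True)
ps=caps(1);p=ps[1];c=lambda x,y,o:((x-396)/3.3+155,y/3.3+o)
def yaw(a,b): d=a-b; return np.arctan2(d[1],d[0])
print("now bar",yaw(atz(p,c(598,72,165),122),atz(p,c(612,235,165),120)))
print("p4 bar",yaw(atz(p,c(493,148,180),98),atz(p,c(657,138,180),96))-np.pi/2)
print("pointer from p4/p3",atz(p,c(600,42,180),83), "housing left edge",yaw(atz(p,c(510,117,165),62),atz(p,c(530,300,165),62)),"right",yaw(atz(p,c(697,92,165),62),atz(p,c(720,270,165),62)))
g=[]
for k in range(3):
    q=caps(1); g.append([fit(q[1:],[541,219],y,94,63,.8)[1] for y in(.0,.1)]+[fit(q,[541,219],.1,94,63,.8)[1]])
print(np.array(g))
for n in ("vial_1","jar","spatula","tweezers","beaker","mortar"): print(n,[(np.round(d["point"]),round(d["score"],2)) for d in ctrl.landmark_of(n,q[1])[:2]])
E
```

```text
now bar 0.10472957428071979
p4 bar 0.05532404799158619
pointer from p4/p3 [634.26 226.5   83.  ] housing left edge 0.14166384351151826 right 0.13482282865744658
[[0.05 0.06 0.04]
 [0.06 0.05 0.05]
 [0.05 0.05 0.05]]
vial_1 [(array([287., 255.]), 0.55), (array([289., 204.]), 0.54)]
jar [(array([281., 167.]), 0.51)]
spatula [(array([224., 186.]), 0.58)]
tweezers [(array([347., 177.]), 0.74)]
beaker [(array([144., 261.]), 0.84)]
mortar [(array([440., 236.]), 0.7)]
```

```bash
python3 -c "
from rig import ctrl
print(ctrl.finish_job())"
```

```text
the job is handed in; nothing more can be done
None
```

The job is handed in at about 37 s, under the 67 s limit: tray A is home, tray B is stacked home on it, and the carousel is turned three clicks so both tabs stand over the index pointer. The tabs read about 0.05–0.10 rad against 0.08–0.14 for the pointer (next stop 0.52 rad away), I left that small offset alone, and the bystanders look unmoved in the images.

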